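Fit the mast socket on the antenna rotator

TASK

Fit the aluminium mast socket on top of the antenna rotator: set its bore over the spigot, turn it with only a light load until all five holes find the studs, slide it down fully home so that its plate sits flat on the turntable, and let go. Never force, knock or drop it on the studs, and leave everything else on the desk where it is.

Things in the scene. Friction and masses are not known exactly. Their poses are not given: they have to be found in the camera images.
- socket_mid (a point): Mast socket, loose, bare aluminium, 0.35 to 0.55 kg: round plate 124 mm across, 10 mm thick, with a plain tube (outside 48 mm, bore 42 mm right through the plate) upright on it, the place to grip. 90 mm tall. This point: on the axis, 45 mm above the underside. z up along the axis, x points over one of the five holes.
- socket_plate (a point): Centre of the underside of the socket's plate, same axes as socket_mid. The plate has five alike bolt holes, 11 mm wide, 72 degrees apart, centred 46 mm from the axis; any hole may go on any stud. Fully home, this point meets rotator_face.
- rotator_face (a point): Antenna rotator, a grey-green motor case 162 mm across on a 180 mm square steel plate fixed to the desk. This point: centre of its flat top face (the turntable, 136 mm across), 150 mm above the desk, on which the socket's plate must sit. z up; x, y are those of the square plate. It bears at most 60 N, knocks included: meet the studs at 20 mm/s or slower; 4 to 8 N of push is plenty.
- spigot_top (a point): Top of the steel spigot in the middle of the rotator's face: 40.4 mm in diameter, 34 mm high, its top 6 mm tapered to 33 mm across. It centres the socket's bore with 0.8 mm of play all round as soon as the plate's underside is less than 28 mm above the face.
- stud_ring (a point): Middle of the ring of five brass studs, level with their tips, 20 mm above the face: studs 8 mm in diameter, tips bevelled by 1.5 mm, 72 degrees apart, 46 mm from the axis. Their bearing is NOT given by this point's axes and is not measured: see it, or feel for it (up to 72 degrees of turning). The turntable is gear-locked and does not turn. Holes pass within about 2 degrees, the bevels help from 3.
- mug: Bystander: white ceramic mug, 82 mm across, 95 mm tall, stands towards the far edge. Leave it where it is. Origin at the middle of its underside.
- bottle: Bystander: blue drinking bottle with black cap, 90 mm across, 205 mm tall, stands towards the far edge. Leave it where it is. Origin at the middle of its underside.
- spanner: Bystander: steel combination spanner, 170 mm long, lies in the middle. Leave it where it is. Origin at the middle of its underside.
- nut_tray: Bystander: small orange tray, 100 x 75 x 22 mm, with the five brass nuts, in the middle. Leave it where it is. Origin at the middle of its underside.
- fist_mic: Bystander: black hand microphone, 115 x 60 x 28 mm, lies in front of the robot base. Leave it where it is. Origin at the middle of its underside.
- handheld: Bystander: black handheld radio, 58 x 115 x 34 mm with a 140 mm rubber aerial, lying on its back towards the far edge. Leave it where it is. Origin at the middle of its underside.
- mast_clamp: Bystander: half mast clamp, 105 x 35 x 20 mm, with its U-bolt, lying on the left. Leave it where it is. Origin at the middle of its underside.
There are look-alikes about, which are no part of the job. What is shaped like the part that bears socket_mid but green or pink is not meant.

How it is judged:
At the end, for the whole second after the job is handed in: The mast socket sits upright on the rotator with its plate flat on the turntable, all five studs through its holes: its mid-point within 3 mm of 45 mm above the face (that is, fully home), its axis within 4 mm and 2 degrees of the rotator's, and it is released (z of socket_mid in the frame of rotator_face between 0.042 and 0.048 m and horizontal distance between socket_mid and rotator_face below 0.004 m and angle between the z axis of socket_mid and the z axis of rotator_face, either way round below 0.035 rad and angle between socket_mid's own z axis and vertical below 0.1 rad); the robot touches nothing.
It fails at once if the rotator is pressed or struck with more than 60 N (contact force between rotator and anything else above 60 N).
It fails at once if a bystander is moved by more than 25 mm (distance of any of mug, bottle, spanner, nut_tray, fist_mic, handheld, mast_clamp from where it was at the start of the episode above 0.025 m).
It also fails if it takes over 69 s, if anything falls off the work surface, if the arm or the gripper's body presses on something with over 40 N, if the wrist force passes 120 N, or if a joint passes its speed limit or range.

ROBOT

A 7-joint arm with a two-finger parallel gripper is mounted at the origin on the work surface. World frame = base frame: x ahead of the robot, y to its left, z up, the work surface at z = 0. Lengths are in m, angles in rad, forces in N, time in s.
With the tool pointing down it reaches from about 0.375 to 0.925 m from the base axis. Payload 3.1 kg.
Tool frame: the origin (TCP) lies between the finger pads; the fingertips stand 19 mm ahead of it and the grasp point (between the pads) is the TCP; z points along the fingers, y is the line along which they close (so a half turn about z gives the same grasp; the last joint's range is limited). The gripper opens to 85 mm and grips with 20 to 120 N. Pads are 22 mm wide; open, the fingers measure 114 mm over their backs; the gripper's body (76 mm by 85 mm) begins 54 mm behind the grasp point. The pads swing forward as they close: fully open they stand 13 mm farther back than shut.
Start: joints at [-1.373, 0.383, 0.044, 1.598, -0.018, 1.161, -0.05], TCP at [0.189, 0.622, 0.25] pointing down, gripper open.
Joint ranges: [-2.61, 2.61], [-0.41, 2.15], [-1.48, 1.57], [0, 2.5], [-1.57, 4.71], [0.05, 1.97], [-2.85, 2.85]. Speed limits (rad/s): [2.79, 2.79, 3.14, 3.14, 3.14, 3.14, 3.14].

INTERFACE

Orientations are given as a unit quaternion [x, y, z, w].
In Python, from bench import move_ptp, movel, move_j, move_gripper, pause, inverse_kinematics, read_camera, camera_params, MotionError, sign_off, look_for, tip_of, read_time_s, read_qpos, read_joint_vel, read_effort, read_eef_pos, read_tcp_rot, read_ft_force, read_ft_torque, read_finger_gap, read_grasp_force gives the robot as it stands. Calls block until the motion is done:
- move_ptp(position, orientation): joint-space move of the TCP to a pose.
- movel(position, orientation=None, speed=0.15): straight line of the TCP; orientation=None keeps the orientation; speed is the mean speed in m/s.
- move_j(angles): joint-space move.
- move_gripper(opening, effort=None): finger opening in m; effort is the grip in N (None keeps the last); returns when the fingers have stopped.
- pause(seconds).
- inverse_kinematics(position, orientation): joint angles nearest the present ones, or None.
- read_camera(name): name is "scene" or "top"; returns the picture (400x640x3 uint8, red, green, blue); there is no depth.
- camera_params(name): a dict with "K" (3x3 intrinsics, pixels), "camera_from_world" (4x4, takes a point from world to camera coordinates). Camera axes: x right, y down, z forward; pixel columns grow to the right and rows downward; lengths in m; the calibration is good to about 2 mm. A picture is of the moment at which its call begins. camera_params takes no time and is no camera call.
A pose or a line that the arm cannot do raises MotionError and nothing moves.
- sign_off(): hands the job in; it is judged then, once.
Trained networks look in the newest picture that a camera, given by its name, has taken for a name from the list of things; names that differ only in an ending like _2 or _b are one class to them, and where a whole thing is asked for, a point or a joint stands for the part that bears it (a point fixed in the world has none). Each returns a list of dicts, best first, with "confidence" (0 to 1); they miss things now and then, are a little off and sometimes report something else, mostly with a low value. They report only what shows in the picture. A call takes as long as a camera call. They do not tell look-alikes from the thing itself.
- look_for(camera, name): "at" ([column, row] in pixels, amid what is visible of it).
- tip_of(camera, name): "at" ([column, row] in pixels: a listed point, or the origin of a listed thing).
Readings, each from a call of its own:
- read_time_s(): time.
- read_qpos(): joint angles.
- read_joint_vel(): joint speeds.
- read_effort(): joint torques, N m.
- read_eef_pos(): TCP position.
- read_tcp_rot(): TCP orientation.
- read_ft_force(): force on the tool from outside, world axes, zero at the start.
- read_ft_torque(): the same for the moment, N m.
- read_finger_gap(): finger opening in m.
- read_grasp_force(): force on a finger pad.
Only numpy, scipy, OpenCV 4.12 (cv2) and the standard library are available. Lean on these libraries where they do the work, as an engineer would, in place of code of your own. Each camera call takes 0.05 s, during which the arm holds its last target. There are 200 camera calls.

## Working session

There is one attempt and no reset: what is moved stays moved. The work goes in short steps, each a Python script; the robot and the scene stay as the last script left them, time stands still between calls to the robot, and variables do not carry over. Pictures are saved under pics/ and viewed, at most 10 in all, crops included, and the job is handed in when it is done.

```bash
mkdir -p pics; ls
cat > h.py <<'E'
import numpy as np, cv2
from bench import *
def save(cam,name):
    im=read_camera(cam); cv2.imwrite(f'pics/{name}.png',im[:,:,::-1]); return im
def ray(cam,px):
    p=camera_params(cam);T=np.array(p['camera_from_world']);R,t=T[:3,:3],T[:3,3]
    d=R.T@np.linalg.solve(np.array(p['K']),[px[0],px[1],1.]); return -R.T@t,d/np.linalg.norm(d)
def at_z(cam,px,z):
    c,d=ray(cam,px); return c+d*(z-c[2])/d[2]
def tri(p1,p2):
    (a,d),(b,e)=ray('scene',p1),ray('top',p2)
    s=np.linalg.lstsq(np.c_[d,-e],b-a,rcond=None)[0]; P,Q=a+s[0]*d,b+s[1]*e
    return (P+Q)/2,np.linalg.norm(P-Q)
def proj(cam,X):
    p=camera_params(cam);v=np.array(p['K'])@(np.array(p['camera_from_world'])@np.r_[X,1])[:3]; return v[:2]/v[2]
E
python3 - <<'E'
from h import *
np.set_printoptions(precision=3,suppress=True)
a=save('scene','s0');b=save('top','t0')
for n in ['socket_mid','socket_plate','rotator_face','spigot_top','stud_ring','mug','bottle','spanner','nut_tray','fist_mic','handheld','mast_clamp']:
    for c in ['scene','top']:
        print(n,c,[(np.round(d['at']).tolist(),round(d['confidence'],2)) for d in tip_of(c,n)[:4]])
for c in ['scene','top']: print(c,ray(c,[320,200]),camera_params(c)['K'][0])
print(read_time_s(),read_qpos(),read_tcp_rot())
E
```

```text
pics
socket_mid scene [([290.0, 188.0], 0.87), ([232.0, 148.0], 0.75), ([218.0, 186.0], 0.72), ([256.0, 171.0], 0.64)]
socket_mid top [([477.0, 246.0], 0.85), ([439.0, 183.0], 0.81), ([425.0, 231.0], 0.73), ([370.0, 225.0], 0.72)]
socket_plate scene [([213.0, 195.0], 0.87), ([256.0, 179.0], 0.79), ([292.0, 200.0], 0.79), ([230.0, 159.0], 0.7)]
socket_plate top [([366.0, 225.0], 0.94), ([436.0, 183.0], 0.79), ([472.0, 249.0], 0.74), ([424.0, 233.0], 0.59)]
rotator_face scene [([373.0, 216.0], 0.91)]
rotator_face top [([264.0, 204.0], 0.71)]
spigot_top scene [([370.0, 210.0], 0.86)]
spigot_top top [([261.0, 205.0], 0.73)]
stud_ring scene [([370.0, 213.0], 0.95)]
stud_ring top [([264.0, 206.0], 0.86)]
mug scene [([316.0, 300.0], 0.56)]
mug top [([280.0, 141.0], 0.87)]
bottle scene [([215.0, 238.0], 0.97)]
bottle top [([390.0, 143.0], 0.62), ([281.0, 141.0], 0.44)]
spanner scene [([312.0, 215.0], 0.67), ([337.0, 193.0], 0.41), ([213.0, 240.0], 0.32), ([371.0, 210.0], 0.16)]
spanner top [([336.0, 220.0], 0.62), ([263.0, 203.0], 0.45)]
nut_tray scene [([284.0, 243.0], 0.58)]
nut_tray top [([337.0, 169.0], 0.86)]
fist_mic scene [([334.0, 192.0], 0.85), ([214.0, 241.0], 0.38)]
fist_mic top [([332.0, 268.0], 0.74)]
handheld scene [([246.0, 256.0], 0.94)]
handheld top [([358.0, 143.0], 0.9)]
mast_clamp scene [([442.0, 314.0], 0.95)]
mast_clamp top [([182.0, 190.0], 0.62), ([337.0, 172.0], 0.24)]
scene (array([1.241, 0.53 , 0.944]), array([-0.597, -0.396, -0.698])) [380.413   0.    313.045]
top (array([0.362, 0.064, 1.404]), array([ 0.149,  0.001, -0.989])) [427.351   0.    316.979]
1.3 [-1.373  0.383  0.044  1.598 -0.018  1.161 -0.05 ] [ 0.147  0.989 -0.    -0.   ]
```

View pics/s0.png

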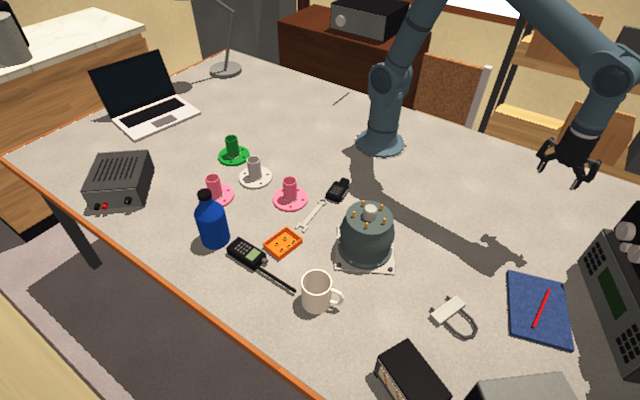

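View pics/t0.png

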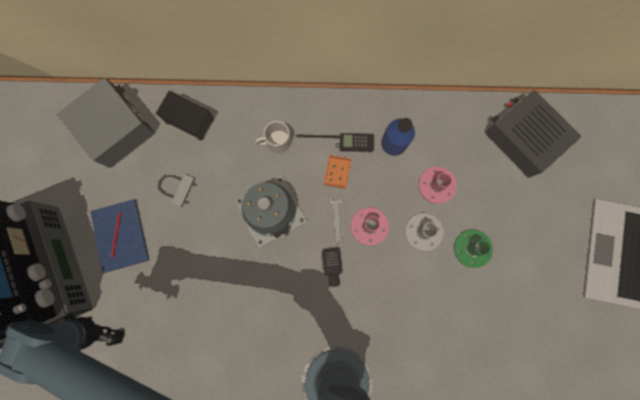

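The two views show four sockets:
- Pink: scene (290,190), top (370,226).
- Pink: scene (218,186), top (439,184).
- Green: scene (232,148), top (477,246).
- Bare aluminium: scene (256,171), top (425,231). This is my choice.

The rotator is at scene (370,215), top (264,204). Next I'll check the choice in a close crop and triangulate.

Run:
```python
from h import *
np.set_printoptions(precision=3,suppress=True)
t=cv2.imread('pics/t0.png');s=cv2.imread('pics/s0.png')
cr=lambda im,x,y,r=28:cv2.resize(im[y-r:y+r,x-r:x+r],(380,290) if 0 else (290,290),interpolation=cv2.INTER_CUBIC)
cv2.imwrite('pics/crop.png',np.vstack([np.hstack([cr(t,425,231),cr(t,266,206)]),np.hstack([cr(s,256,173),cr(s,370,215)])]))
def best(c,n,near):
    L=[d for d in tip_of(c,n) if np.hypot(*(np.array(d['at'])-near))<16]; return L[0]['at'] if L else None
P={}
for n,a,b in [('socket_mid',(256,171),(425,231)),('socket_plate',(256,179),(424,233)),('rotator_face',(372,214),(264,205)),('spigot_top',(372,214),(264,205)),('stud_ring',(372,214),(264,205))]:
    r=[]
    for k in range(2):
        read_camera('scene');read_camera('top')
        p,q=best('scene',n,a),best('top',n,b)
        if p is not None and q is not None: r.append(np.r_[tri(p,q)[0],tri(p,q)[1]])
    print(n,np.array(r))
for n,c,px,h in [('mug','top',(280,141),0),('bottle','top',(390,143),0),('fist_mic','top',(332,268),0),('tray','top',(337,169),0),('spanner','top',(336,220),0),('pinkA','top',(368,226),0),('pinkB','top',(437,183),0),('green','top',(473,248),0)]: print(n,at_z(c,px,h)[:2])
```

```text
socket_mid [[ 0.478 -0.272  0.033  0.   ]
 [ 0.474 -0.272  0.039  0.004]]
socket_plate [[ 0.474 -0.274 -0.005  0.001]]
rotator_face [[0.538 0.238 0.147 0.009]
 [0.531 0.236 0.147 0.004]]
spigot_top [[0.527 0.23  0.175 0.001]
 [0.523 0.237 0.169 0.003]]
stud_ring [[0.528 0.231 0.171 0.007]
 [0.529 0.23  0.169 0.006]]
mug [0.772 0.206]
bottle [ 0.774 -0.167]
fist_mic [0.351 0.022]
tray [0.679 0.011]
spanner [0.507 0.011]
pinkA [ 0.49  -0.094]
pinkB [ 0.639 -0.324]
green [ 0.426 -0.437]
```

View pics/crop.png

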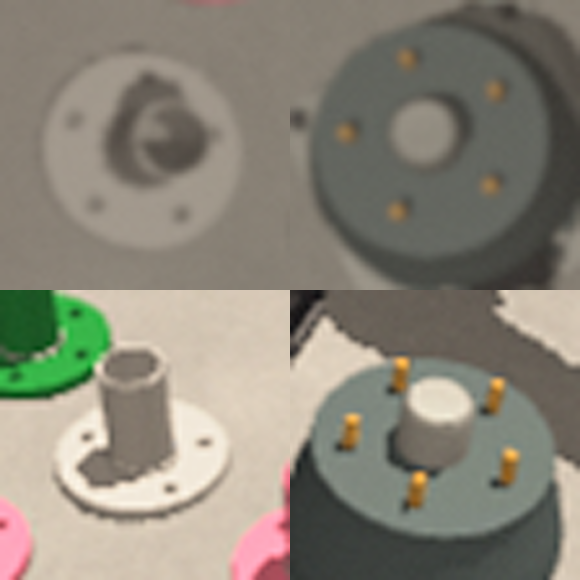

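The crop shows the bare aluminium socket, with holes at top crop (75,119), (96,205) and (181,214). All five studs are visible in both views. Next I'll fit centre and bearing for both parts.

```bash
cat > fit.py <<'E'
from h import *
from scipy.optimize import least_squares
def ring(x,z,th=None): 
    a=x[2]+np.arange(5)*2*np.pi/5; return np.c_[x[0]+.046*np.cos(a),x[1]+.046*np.sin(a),np.full(5,z)]
def fit(obs,z,x0,shift=True):
    # obs {cam:[px]}, each camera is allowed a common small pixel shift (calibration)
    cams=list(obs)
    def res(x,full=True):
        out=[]
        for i,c in enumerate(cams):
            sh=x[3+2*i:5+2*i]
            P=np.array([np.mean([proj(c,[X[0],X[1],zz]) for zz in z[c]],0) for X in ring(x,0)])+sh
            for o in obs[c]: d=P-o; out+=list(d[np.argmin((d**2).sum(1))])
            out+=list(sh*1.)
        return np.array(out)
    best=min((least_squares(res,np.r_[x0,t,np.zeros(2*len(cams))],loss='soft_l1') for t in np.radians(np.arange(0,72,9))),key=lambda r:r.cost)
    return best,np.sqrt(np.mean(best.fun**2))
E
python3 - <<'E'
from fit import *
np.set_printoptions(precision=4,suppress=True)
def brass(c,ctr,r):
    im=cv2.imread(f'pics/{c[0]}0.png').astype(int); b,g,rr=im[...,0],im[...,1],im[...,2]
    w=np.clip((rr-b)-35,0,None).astype(float); m=np.zeros_like(w); x,y=ctr; m[y-r:y+r,x-r:x+r]=1; w*=m
    n,l=cv2.connectedComponents((w>0).astype(np.uint8),connectivity=8); o=[]
    for k in range(1,n):
        ys,xs=np.where(l==k); ww=w[ys,xs]
        if ww.sum()>30:o.append([(xs*ww).sum()/ww.sum(),(ys*ww).sum()/ww.sum()])
    return np.array(o)
S={'scene':brass('scene',(371,214),22),'top':brass('top',(266,205),20)}
print(S)
Z={'scene':[.152,.168],'top':[.158,.168]}
for cs in (['scene'],['top'],['scene','top']):
    r,e=fit({c:S[c] for c in cs},Z,[.53,.234]); print('studs',cs,r.x[:2],np.degrees(r.x[2])%72,e,r.x[3:])
# holes: refine dark spots near the crop readings
def refine(c,L):
    g=cv2.imread(f'pics/{c[0]}0.png').astype(float).mean(2);o=[]
    for x,y in L:
        X,Y=int(round(x)),int(round(y)); p=g[Y-2:Y+3,X-2:X+3]; w=np.clip(np.percentile(p,70)-p,0,None); yy,xx=np.mgrid[Y-2:Y+3,X-2:X+3]
        o.append([(xx*w).sum()/w.sum(),(yy*w).sum()/w.sum()])
    return np.array(o)
k=5.179
H={'top':refine('top',[(397+u/k-.4,203+v/k-.4) for u,v in [(75,119),(96,205),(181,214)]]),
   'scene':refine('scene',[(228+u/k-.4,145+(v-290)/k-.4) for u,v in [(87,437),(205,441),(170,488)]])}
print(H)
Z={'scene':[.01,.006],'top':[.01,.006]}
for cs in (['scene'],['top'],['scene','top']):
    r,e=fit({c:H[c] for c in cs},Z,[.475,-.272]); print('holes',cs,r.x[:2],np.degrees(r.x[2])%72,e,r.x[3:])
# plate outline
im=cv2.imread('pics/t0.png').astype(float).mean(2)[199:263,392:458]; print(np.percentile(im,[10,50,90]))
m=(cv2.GaussianBlur(im,(3,3),0)>np.percentile(im,50)+12).astype(np.uint8)
cs=max(cv2.findContours(m,cv2.RETR_EXTERNAL,cv2.CHAIN_APPROX_NONE)[0],key=cv2.contourArea)
e=cv2.fitEllipse(cv2.convexHull(cs)); print(e, at_z('top',np.array(e[0])+[392,199],.01))
E
```

```text
{'scene': array([[363.0209, 202.1579],
       [381.3351, 206.3378],
       [353.4497, 213.3298],
       [383.9147, 220.0771],
       [366.2443, 224.4343]]), 'top': array([[260.106 , 188.9007],
       [277.1622, 195.0541],
       [248.3226, 203.2   ],
       [276.2   , 213.3187],
       [258.1863, 218.3789]])}Traceback (most recent call last):
  File "<stdin>", line 15, in <module>
  File "fit.py", line 16, in fit
    best=min((least_squares(res,np.r_[x0,t,np.zeros(2*len(cams))],loss='soft_l1') for t in np.radians(np.arange(0,72,9))),key=lambda r:r.cost)
  File "fit.py", line 16, in <genexpr>
    best=min((least_squares(res,np.r_[x0,t,np.zeros(2*len(cams))],loss='soft_l1') for t in np.radians(np.arange(0,72,9))),key=lambda r:r.cost)
              ~~~~~~~~~~~~~^^^^^^^^^^^^^^^^^^^^^^^^^^^^^^^^^^^^^^^^^^^^^^^^^^^^^^
    return func(*args, **kwargs)
    result = trf(vector_fun.fun, vector_fun.jac, x0, f0, J0, lb, ub, ftol, xtol,
                 gtol, max_nfev, x_scale, loss_function, tr_solver,
                 tr_options.copy(), verbose, callback=callback_wrapped)
    return trf_no_boun
[... 864 characters left out ...]
                           ^^^^^^^
    f = np.atleast_1d(self.fun(x, *self.args, **self.kwargs))
                      ~~~~~~~~^^^^^^^^^^^^^^^^^^^^^^^^^^^^^^
    return np.atleast_1d(self.fun(x))
                         ~~~~~~~~^^^
    return self.f(x, *self.args, **self.kwargs)
           ~~~~~~^^^^^^^^^^^^^^^^^^^^^^^^^^^^^^
  File "fit.py", line 12, in res
    P=np.array([np.mean([proj(c,[X[0],X[1],zz]) for zz in z[c]],0) for X in ring(x,0)])+sh
                         ~~~~^^^^^^^^^^^^^^^^^^
  File "h.py", line 15, in proj
    p=camera_params(cam);v=np.array(p['K'])@(np.array(p['camera_from_world'])@np.r_[X,1])[:3]; return v[:2]/v[2]
ValueError: time passes only in moves, steps and waits
```

```bash
python3 - <<'E'
s=open('h.py').read()
s=s.replace("p=camera_params(cam)","p=cp(cam)").replace("def save(","import functools,json,os\n@functools.lru_cache(None)\ndef cp(cam):\n    f=f'cp_{cam}.json'\n    if not os.path.exists(f):\n        p=camera_params(cam); json.dump({k:np.array(p[k]).tolist() for k in('K','camera_from_world')},open(f,'w'))\n    return {k:np.array(v) for k,v in json.load(open(f)).items()}\ndef save(",1)
open('h.py','w').write(s)
E
cat > an.py <<'E'
from fit import *
np.set_printoptions(precision=4,suppress=True)
def brass(c,ctr,r):
    im=cv2.imread(f'pics/{c[0]}0.png').astype(int); b,g,rr=im[...,0],im[...,1],im[...,2]
    w=np.clip((rr-b)-35,0,None).astype(float); m=np.zeros_like(w); x,y=ctr; m[y-r:y+r,x-r:x+r]=1; w*=m
    n,l=cv2.connectedComponents((w>0).astype(np.uint8),connectivity=8); o=[]
    for k in range(1,n):
        ys,xs=np.where(l==k); ww=w[ys,xs]
        if ww.sum()>30:o.append([(xs*ww).sum()/ww.sum(),(ys*ww).sum()/ww.sum()])
    return np.array(o)
S={'scene':brass('scene',(371,214),22),'top':brass('top',(266,205),20)}
Z={'scene':[.152,.168],'top':[.158,.168]}
for cs in (['scene'],['top'],['scene','top']):
    r,e=fit({c:S[c] for c in cs},Z,[.53,.234]); print('studs',cs,r.x[:2],np.degrees(r.x[2])%72,e,r.x[3:])
def refine(c,L):
    g=cv2.imread(f'pics/{c[0]}0.png').astype(float).mean(2);o=[]
    for x,y in L:
        X,Y=int(round(x)),int(round(y)); p=g[Y-2:Y+3,X-2:X+3]; w=np.clip(np.percentile(p,70)-p,0,None); yy,xx=np.mgrid[Y-2:Y+3,X-2:X+3]
        o.append([(xx*w).sum()/w.sum(),(yy*w).sum()/w.sum()])
    return np.array(o)
k=5.179
H={'top':refine('top',[(397+u/k-.4,203+v/k-.4) for u,v in [(75,119),(96,205),(181,214)]]),
   'scene':refine('scene',[(228+u/k-.4,145+(v-290)/k-.4) for u,v in [(87,437),(205,441),(170,488)]])}
print(H)
Z={'scene':[.01,.006],'top':[.01,.006]}
for cs in (['scene'],['top'],['scene','top']):
    r,e=fit({c:H[c] for c in cs},Z,[.475,-.272]); print('holes',cs,r.x[:2],np.degrees(r.x[2])%72,e,r.x[3:])
im=cv2.imread('pics/t0.png').astype(float).mean(2)[199:263,392:458]
m=(cv2.GaussianBlur(im,(3,3),0)>np.percentile(im,50)+12).astype(np.uint8)
cs=max(cv2.findContours(m,cv2.RETR_EXTERNAL,cv2.CHAIN_APPROX_NONE)[0],key=cv2.contourArea)
e=cv2.fitEllipse(cv2.convexHull(cs)); print(e, at_z('top',np.array(e[0])+[392,199],.01))
E
python3 an.py; python3 -c "
from bench import *;print(read_time_s(),read_ft_force())"
```

```text
studs ['scene'] [0.5327 0.23  ] 17.80614974259773 0.08370024755969334 [ 0.0018 -0.0082]
studs ['top'] [0.5332 0.2295] 17.179470785574267 0.04411870134075078 [ 0.0007 -0.0004]
studs ['scene', 'top'] [0.533  0.2298] 17.465160412602387 0.0907281887690251 [ 0.09   -0.0425  0.0747 -0.0673]
{'top': array([[410.8899, 225.6983],
       [415.0082, 242.0567],
       [431.5404, 243.9277]]), 'scene': array([[244.5192, 173.1667],
       [266.9946, 173.9838],
       [260.4984, 182.9841]])}
holes ['scene'] [ 0.4771 -0.2739] 67.60960292623686 0.12231509930238661 [0.002 0.012]
holes ['top'] [ 0.4752 -0.276 ] 67.10568933786853 0.058404462425432624 [-0.0005 -0.0011]
holes ['scene', 'top'] [ 0.4757 -0.2754] 67.3738110089231 0.13465221865862095 [0.0488 0.2823 0.1159 0.0898]
((32.159786224365234, 32.814910888671875), (36.28910827636719, 37.75458908081055), 135.86968994140625) [ 0.4742 -0.2759  0.01  ]
3.3 [ 0.43044826 -0.164031   -0.25560013]
```

The fits agree between cameras to within about 2 mm and 0.7°. The socket is at (0.475,-0.2755) with hole bearing -4.6°. The rotator is at (0.533,0.2298) with stud bearing 17.5°, so I need to turn the socket +22.1°. Next I'll choose the grip yaw by inverse kinematics.

```bash
cat >> h.py <<'E'
from scipy.spatial.transform import Rotation as Ro
def down(deg): return (Ro.from_euler('z',deg,degrees=True)*Ro.from_euler('x',180,degrees=True)).as_quat().tolist()
SX,SY=.4753,-.2755; RX,RY=.533,.2298; ZG=.060; DELTA=22.1
E
python3 - <<'E'
from h import *
np.set_printoptions(precision=2,suppress=True)
for psi in range(-180,180,20):
    a=inverse_kinematics([SX,SY,ZG],down(psi)); b=inverse_kinematics([RX,RY,.21],down(psi+DELTA)); 
    print(psi, None if a is None else np.array(a), None if b is None else np.array(b))
print(read_time_s())
E
```

```text
-180 [-0.24  0.61  0.85  2.   -0.63  0.82  2.55] [-0.7   0.3   0.26  1.82 -0.09  1.04  1.55]
-160 [-0.17  0.57  0.76  2.   -0.55  0.79  2.83] [-0.66  0.29  0.21  1.82 -0.07  1.04  1.89]
-140 [ 0.96  0.53 -0.61  1.95  0.41  0.79  2.39] [-0.63  0.29  0.17  1.82 -0.06  1.04  2.22]
-120 [-0.51  1.08  1.36  2.01 -1.19  1.2  -2.3 ] [-0.58  0.29  0.12  1.81 -0.04  1.04  2.56]
-100 [-0.51  1.08  1.36  2.01 -1.19  1.2  -1.95] [ 0.46  0.62 -1.24  1.77  0.63  1.22  2.4 ]
-80 [-0.51  1.08  1.36  2.01 -1.19  1.2  -1.6 ] [-1.46  0.73  1.38  1.85 -0.76  1.24 -2.42]
-60 [-0.51  1.08  1.36  2.01 -1.19  1.2  -1.25] [-1.46  0.73  1.38  1.85 -0.76  1.24 -2.07]
-40 [-0.43  0.82  1.15  2.01 -0.94  0.97 -1.06] [-1.46  0.73  1.38  1.85 -0.76  1.24 -1.72]
-20 [-0.29  0.65  0.93  2.   -0.7   0.84 -0.88] [-1.04  0.34  0.68  1.83 -0.25  1.05 -1.8 ]
0 [-0.29  0.65  0.93  2.   -0.7   0.84 -0.54] [-1.    0.33  0.63  1.83 -0.23  1.05 -1.47]
20 [-0.29  0.65  0.93  2.   -0.7   0.84 -0.19] [-0.97  0.33  0.58  1.83 -0.21  1.04 -1.14]
40 [-0.29  0.65  0.93  2.   -0.7   0.84  0.16] [-0.96  0.33  0.58  1.83 -0.2   1.04 -0.79]
60 [-0.29  0.65  0.93  2.   -0.7   0.84  0.51] [-0.96  0.33  0.58  1.83 -0.21  1.04 -0.44]
80 [-0.29  0.65  0.93  2.   -0.7   0.84  0.86] [-0.92  0.32  0.53  1.83 -0.18  1.04 -0.11]
100 [-0.13  0.55  0.7   2.   -0.5   0.77  1.05] [-0.87  0.31  0.47  1.83 -0.16  1.04  0.22]
120 [ 0.04  0.49  0.49  1.99 -0.34  0.74  1.26] [-0.83  0.31  0.41  1.83 -0.14  1.04  0.55]
140 [-0.02  0.51  0.57  1.99 -0.39  0.75  1.65] [-0.78  0.3   0.36  1.82 -0.12  1.04  0.88]
160 [-0.03  0.51  0.58  1.99 -0.4   0.75  2.01] [-0.74  0.3   0.31  1.82 -0.11  1.04  1.22]
3.3
```

Run:
```python
from h import *
np.set_printoptions(precision=4,suppress=True)
q=down(80)
move_ptp([SX,SY,.30],q)
movel([SX,SY,.13],q,speed=.2); movel([SX,SY,ZG],q,speed=.1)
print(read_time_s(),read_eef_pos(),read_ft_force())
move_gripper(.04,50)
print(read_time_s(),read_finger_gap(),read_grasp_force(),read_eef_pos(),read_ft_force())
movel([SX,SY,.09],q,speed=.1)
print(read_finger_gap(),read_ft_force(),read_ft_torque())
movel([SX,SY,.33],q,speed=.25)
print(read_time_s(),read_eef_pos(),read_ft_force())
save('top','t1');
```

```text
8.4417 [ 0.4756 -0.276   0.0604] [ 0.0531  0.2222 -0.389 ]
8.8833 0.046148967792950635 51.597493551671505 [ 0.4763 -0.2759  0.061 ] [0.5153 0.2861 4.5949]
0.04666111418558529 [-0.7664 -0.0728 -5.5639] [ 0.0423  0.0045 -0.0205]
10.4417 [ 0.4741 -0.2748  0.3281] [-0.1563  0.2813 -4.8436]
```

Run:
```python
from h import *
np.set_printoptions(precision=4,suppress=True)
q=down(80+DELTA)
move_ptp([RX,RY,.33],q)
movel([RX,RY,.275],q,speed=.1); pause(.3)
print(read_time_s(),read_eef_pos(),read_ft_force(),Ro.from_quat(read_tcp_rot()).as_matrix()[:,0])
s=save('scene','s2')[:,:,::-1];t=save('top','t2')[:,:,::-1]
f=lambda im,x,y,r=32:cv2.resize(im[y-r:y+r,x-r:x+r],(400,400),interpolation=cv2.INTER_CUBIC)
ps=proj('scene',[RX,RY,.225]).round().astype(int);pt=proj('top',[RX,RY,.225]).round().astype(int);print(ps,pt)
cv2.imwrite('pics/c2.png',np.hstack([f(s,*ps),f(t,*pt)]))
```

```text
13.3333 [0.5334 0.23   0.2757] [-0.5192 -0.2207 -4.6102] [-0.2097  0.9778  0.0006]
[372 197] [261 201]
```

View pics/c2.png

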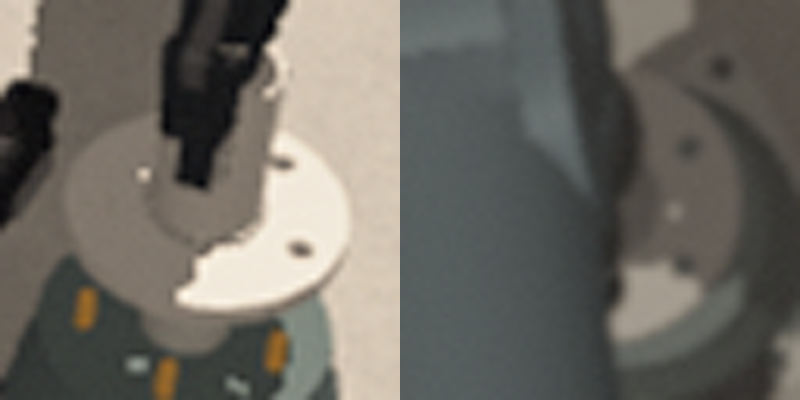

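The view shows the socket upright over the rotator. Plate holes are visible at scene crop (283,163), (301,248) and top crop (688,147), (683,264). I'll fit the ring to get the held bearing.

Run:
```python
from fit import *
np.set_printoptions(precision=4,suppress=True)
def refine(c,L):
    g=cv2.imread(f'pics/{c[0]}2.png').astype(float).mean(2);o=[]
    for x,y in L:
        X,Y=int(round(x)),int(round(y)); p=g[Y-2:Y+3,X-2:X+3]; w=np.clip(np.percentile(p,60)-p,0,None); yy,xx=np.mgrid[Y-2:Y+3,X-2:X+3]
        o.append([(xx*w).sum()/w.sum(),(yy*w).sum()/w.sum()])
    return np.array(o)
k=6.25
raw={'scene':[(340+u/k-.4,165+v/k-.4) for u,v in [(283,163),(301,248)]],'top':[(229+u/k-.4,169+v/k-.4) for u,v in [(288,147),(283,264)]]}
for H in (raw,{c:refine(c,raw[c]) for c in raw}):
  for z in (.2255,.223):
    Z={'scene':[z],'top':[z]}
    for cs in (['scene'],['top'],['scene','top']):
        r,e=fit({c:H[c] for c in cs},Z,[RX,RY]); print(z,cs,r.x[:2],np.degrees(r.x[2])%72,e,r.x[3:])
```

```text
0.2255 ['scene'] [0.5347 0.2327] 17.726219402625517 0.03942766269970686 [-0.      0.0051]
0.2255 ['top'] [0.5318 0.23  ] 17.861174518171808 0.132251754540607 [0.     0.0031]
0.2255 ['scene', 'top'] [0.5329 0.2311] 17.057137223800176 0.20470843623972462 [0.1264 0.3454 0.2565 0.1401]
0.223 ['scene'] [0.5322 0.2318] 17.75515102560123 0.025714312011265828 [-0.      0.0033]
0.223 ['top'] [0.5322 0.2303] 17.858894548201047 0.12052734461401869 [0.     0.0029]
0.223 ['scene', 'top'] [0.5321 0.231 ] 17.72102793691151 0.12503158950520754 [ 0.1572  0.0842  0.179  -0.0177]
0.2255 ['scene'] [0.5359 0.2324] 18.659208212474642 0.0403734624368661 [-0.     -0.0052]
0.2255 ['top'] [0.5317 0.2294] 18.735226024947977 0.2500749560306178 [0.0001 0.0056]
0.2255 ['scene', 'top'] [0.5333 0.2305] 17.693656551434405 0.2842688798748554 [0.084  0.4345 0.2517 0.2126]
0.223 ['scene'] [0.5334 0.2315] 18.68948204739593 0.05412369243135373 [-0.    -0.007]
0.223 ['top'] [0.5321 0.2297] 18.732881007815518 0.23835483922922313 [0.0001 0.0053]
0.223 ['scene', 'top'] [0.5326 0.2305] 18.340598523539906 0.20285842777430618 [0.1129 0.1691 0.178  0.059 ]
```

```bash
cat >> h.py <<'E'
def F(): return np.array(read_ft_force())
def descend(x,y,z,zend,yaw,f0,step=.0015,speed=.015,lim=5.):
    """lower in small steps until zend or the push exceeds lim; returns z commanded, force gain"""
    while z>zend+1e-6:
        z=max(z-step,zend); movel([x,y,z],down(yaw),speed=speed); d=F()-f0
        if d[2]>lim: return z,d
    return z,F()-f0
E
python3 - <<'E'
from h import *
np.set_printoptions(precision=4,suppress=True)
yaw=80+DELTA-.3; x,y=RX,RY
movel([x,y,.247],down(yaw),speed=.05); pause(.3); f0=F(); np.save('f0.npy',f0); print(f0,read_eef_pos())
z=.247
for ze in (.234,.226,.211):
    z,d=descend(x,y,z,ze,yaw,f0); print(read_time_s(),z,read_eef_pos(),d,read_ft_torque())
    if d[2]>5: break
E
```

```text
[ 0.9884  0.2942 -4.7684] [0.5332 0.2299 0.2473]
16.6917 0.234 [0.5332 0.2295 0.2341] [ 0.7654 -1.9256  0.4796] [-0.4202 -0.5168  0.019 ]
18.1917 0.226 [0.5332 0.2297 0.2261] [ 2.7377 -2.8206  1.5602] [-0.8681 -0.8177  0.0436]
20.6917 0.211 [0.5332 0.2293 0.2111] [ 0.8687 -4.579   4.8576] [-0.9693 -0.8757  0.0129]
```

Run:
```python
from h import *
np.set_printoptions(precision=4,suppress=True)
yaw=80+DELTA-.3; f0=np.load('f0.npy'); z=.211
y=RY-.0008; movel([RX,y,z],down(yaw),speed=.01); pause(.2); print(F()-f0,read_ft_torque())
z,d=descend(RX,y,z,.2075,yaw,f0,step=.0004,speed=.01,lim=7.5); pause(.2); print(z,read_eef_pos(),d,F()-f0,read_time_s())
s=save('scene','s3')[:,:,::-1];save('top','t3')
for c in ('scene',): print([ (n,tip_of(c,n)[:2]) for n in ('socket_mid','rotator_face')])
x0,y0=proj('scene',[RX,RY,.17]).round().astype(int)
cv2.imwrite('pics/c3.png',cv2.resize(s[y0-34:y0+34,x0-34:x0+34],(560,560),interpolation=cv2.INTER_CUBIC))
```

```text
[ 2.1822 -3.4224  5.2551] [-0.6399 -1.0443 -0.1154]
0.21019999999999997 [0.5332 0.2292 0.211 ] [-0.9935 -4.1085  9.7053] [ 0.7015 -4.0512  9.8222] 21.8417
[('socket_mid', [{'at': [233.2, 149.3], 'confidence': 0.91}, {'at': [375.5, 205.3], 'confidence': 0.86}]), ('rotator_face', [{'at': [372.1, 215.9], 'confidence': 0.74}])]
```

View pics/c3.png

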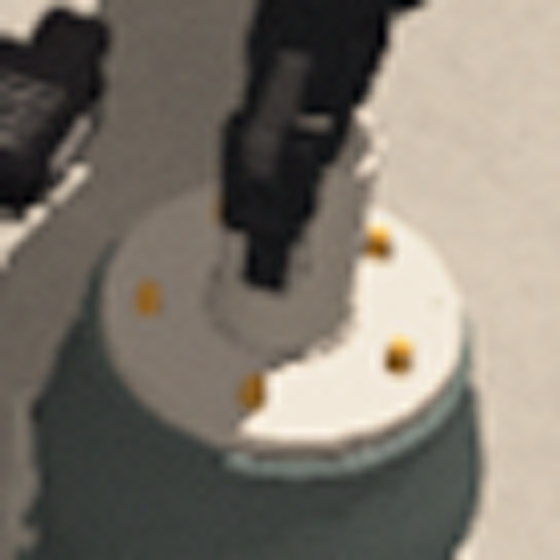

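The studs show through the plate at crop (148,300), (252,392), (400,355), (378,243) and (220,208), and the plate sits on the turntable. I'll let go, retreat straight up and check.

Run:
```python
from h import *
np.set_printoptions(precision=4,suppress=True)
yaw=80+DELTA-.3
move_gripper(.085); pause(.2)
p=read_eef_pos();print(p,F(),read_finger_gap())
movel([RX,p[1],.26],down(yaw),speed=.08); movel([RX,p[1],.34],down(yaw),speed=.2)
move_ptp([.45,-.05,.40],down(60))
pause(.3); print(read_time_s(),F())
s=save('scene','s4')[:,:,::-1];t=save('top','t4')[:,:,::-1]
L=[]
for n in ('socket_mid','socket_plate'):
    a=[d['at'] for d in tip_of('scene',n) if abs(d['at'][0]-372)<15]; b=[d['at'] for d in tip_of('top',n) if abs(d['at'][0]-264)<15]
    print(n,a,b,tri(a[0],b[0]) if a and b else None)
f=lambda im,x,y,r=30:cv2.resize(im[y-r:y+r,x-r:x+r],(400,400),interpolation=cv2.INTER_CUBIC)
cv2.imwrite('pics/c4.png',np.hstack([f(s,372,205),f(t,264,204)]))
```

```text
[0.5329 0.2291 0.2101] [0.1998 0.1281 0.1206] 0.08505250764048633
25.475 [-0.3208 -0.0239  0.2506]
socket_mid [[371.3, 208.1]] [[258.7, 202.4]] (array([0.5352, 0.2382, 0.1869]), np.float64(0.0080007936393423))
socket_plate [[368.4, 218.3]] [[263.1, 206.6], [278.6, 140.0]] (array([0.5299, 0.2319, 0.1366]), np.float64(0.007752864510008465))
```

View pics/c4.png

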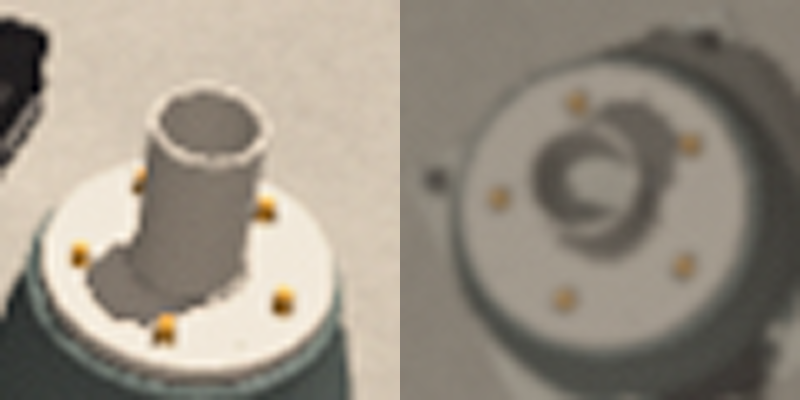

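All five studs stand evenly proud of the plate: scene crop (80,257), (165,330), (283,300), (265,210), (140,182), and all five again in the top view. The plate is flat and the arm is clear, so I'm handing it in.

```bash
python3 -c "
from bench import *
print(sign_off(),read_time_s())"
```

```text
the job is handed in; nothing more can be done
the job is handed in; nothing more can be done
```

The mast socket is fully home on the rotator with all five studs through its plate, released and handed in after about 26 s of robot time; the highest push I read was about 10 N, and the arm touched nothing else that I could see.

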